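# Scrub out the gummed-tape machine's water jar

## Robot

A 6-joint arm with a two-finger parallel gripper is mounted at the origin on the work surface. World frame = base frame: x ahead of the robot, y to its left, z up, the work surface at z = 0. Lengths are in m, angles in degrees, forces in N, time in s.
With the tool pointing down it reaches from about 0.325 to 0.85 m from the base axis. Payload 15.5 kg.
Tool frame: the origin (TCP) lies at the very end of the fingers, on their centre line; the grasp point (between the pads) lies 19 mm behind it; z points along the fingers, y is the line along which they close (so a half turn about z gives the same grasp; the last joint's range is limited). The gripper opens to 91 mm and grips with 3 to 60 N. Pads are 32 mm wide; open, the fingers measure 118 mm over their backs; the gripper's body (76 mm by 178 mm) begins 60 mm behind the grasp point.
Start: joints at [66.033, 28.281, 77.091, -0, 74.628, -5.472], TCP at [0.198, 0.593, 0.214] pointing down, gripper open.
Joint ranges: [-166.48, 166.48], [-47.26, 123.95], [12.59, 153.08], [-70.14, 250.14], [6.76, 159.57], [-176.63, 176.63]. Speed limits (degrees/s): [108.29, 108.29, 147.25, 172.46, 172.46, 172.46].

## Interface

Orientations are given as [roll, pitch, yaw] about the fixed x, y, z axes, in that order (R = Rz(yaw) Ry(pitch) Rx(roll)).
In Python, from cell import read_state, cams, sign_off gives the robot as it stands. The module is installed in compiled form; this text tells all that it offers.
- The arm moves only by the tool step_arm, never from a script. Its arguments are lists of equal length, an entry for each row: "claw": the opening, from -1 (shut) to 1 (fully open), so that 0 is half open; "dp": the shift along the tool's x, y, z as a fraction of full scale, a list of three; "rotation": the turn, a rotation vector about the tool's x, y, z as a fraction of full scale, a list of three. In form: {"claw": [claw, ...], "dp": [[dx, dy, dz], ...], "rotation": [[rx, ry, rz], ...]}. A call has 1 to 20 rows; each row is the pose to reach, as a shift and turn from the pose commanded when the call began, along the tool's axes at that moment, turning the shorter way round; what a row does not reach only later rows make up. Full scale, the value 1, is 30 cm for a shift and pi rad for a turn. A row lasts 1/10 s, in which the tool goes at most 50 mm and 8.59 degrees, less where a joint would pass 70% of its speed; a pose out of reach is approached as far as the arm can. A call with a number of a shift or a turn outside -1 to 1 is refused whole. A call with a gripper value outside its range is refused whole. The fingers move at their own pace and stop on an object; the grip force is fixed at half the most. Time passes only in rows, so rows that repeat a pose let the fingers close. It gives the time, the measured TCP pose, the force, the opening and the grip force at its end, in the units of the state.
- read_state(): the state, without advancing time (a new reading comes with each control period).
- cams.snapshot(name): name is "side" or "top" or "wrist"; returns a dict with "pixels" (420x560x3 uint8, blue, green, red), "vertical_fov" (degrees; the focal length in pixels is half the picture's height over the tangent of half this angle, whatever the lens; pixels are square), "cx", "cy" (the principal point, pixels), "eye" and "rotation" of the camera in the world. Camera axes: x right, y up, looking along -z (the intrinsics and any distortion apply to the point x, -y, -z); pixel columns grow to the right and rows downward; lengths in m; the calibration is good to about 2 mm. A picture is of the moment at which its call begins. There is no depth.
- sign_off(): hands the job in; it is judged then, once.
The state is a dict: "time": time; "q": joint angles; "joint_velocities": joint speeds; "tau": joint torques, N m; "tool_pos": TCP position; "tcp_rot": TCP orientation; "force": force on the tool from outside, world axes, zero at the start; "moment": the same for the moment, N m; "gripper_width": finger opening in m; "grasp_force": force on a finger pad.
Only numpy, scipy, OpenCV 4.12 (cv2) and the standard library are available. Lean on these libraries where they do the work, as an engineer would, in place of code of your own. Each camera call takes 0.05 s, during which the arm holds its last target. There are 200 camera calls.

## Task

Scrub out the glass water jar of the gummed-tape machine: lift off its loose lid and set it down the same way up in the middle of the round rubber mat, then work the bottle brush gently down to the jar's floor three times, drawing it up in between until the top of the bristles comes to the mouth. Then stand the brush back in its pot, and leave the jar open to dry with its lid lying on the mat. Set things down rather than drop them, leave the jar and the pot standing where they are, and do not disturb anything else on the counter.

Things in the scene. Friction and masses are not known exactly. Their poses are not given: they have to be found in the camera images.
- jar: straight clear glass water jar, 55 outer diameter, 130 tall, bore 47 to 48 wide from the mouth to the inner floor, which lies 6 above the underside; about 0.45 kg, stands loose on the counter. Origin: centre of its underside, z up. (mm)
- lid: round metal screw lid, 66 outer diameter (68 over its facets), 24 tall, open below, inner diameter 61; sits loosely over the jar (2.5 radial play, no turning needed), its top plate (underside 21 above the lower edge) on the jar's rim: closed, its origin is 109 above the jar's. Origin: centre of its lower edge, z up. About 60 g. (mm)
- brush: bottle brush, 200 long, upright in the pot. Origin: centre of its flat tip (22 diameter); z towards the handle. Bristles 6 to 75 above the tip, 55 diameter, tapered at both ends; they spring in, so rub in the jar (drag 1 to 6 N) but clear the pot. Round handle, 20 diameter, 120 to 190 above the tip: hold it about 170 above the tip to keep fingers off the jar. About 0.14 kg (mm)
- pot: round stoneware brush pot, 78 outer diameter (81 at its rim bead), 90 tall, bore 64 to 66, inner floor 6 above the underside; about 0.6 kg, stands loose on the counter. Origin: centre of its underside, z up. (mm)
- mat: round ribbed black rubber mat, 120 diameter, 4 thick, fixed to the counter. (Not listed: the scale, to the right, and the tape machine, 212 tall, to the left, keep over 450 from the robot's centre line; parcels, printer and letter tray along the back are beyond x = 840 and below 150.) Origin: centre of its underside, z up. (mm)
- stamper: red enamel hand date stamper with black knob, footprint 62 x 46, 150 tall; stands 80 to 90 mm (centre to centre) from the jar, on any side of it; to be left alone. Origin: centre of its underside, z up. (mm)
- weight_2kg: largest of the three chrome steel weights, 60 diameter, 100 tall; stands 88 to 95 mm (centre to centre) from the mat, on any side of it; to be left alone. Origin: centre of its underside, z up. (mm)
- weight_1kg: middle chrome steel weight, 48 diameter, 80 tall; to be left alone. Origin: centre of its underside, z up. (mm)
- dispenser: grey plastic desk tape dispenser, 150 long along its x, 58 wide, 84 tall; to be left alone. Origin: centre of its underside, z up. (mm)
- moistener: low finger-moistener cup with a sponge, 76 diameter, 28 tall; to be left alone. Origin: centre of its underside, z up. (mm)
- wax_tin: squat closed tin of sealing wax, 94 diameter, 61 tall; to be left alone. Origin: centre of its underside, z up. (mm)
- pen_cup: dark steel cup 74 diameter, 100 tall, with pens to 162 tall leaning out to 40 from its axis; stands 85 to 103 mm (centre to centre) from the jar, across it from the stamper; to be left alone. Origin: centre of its underside, z up. (mm)

How it is judged:
By the outcome, as a careful person would: the job done as asked, in the order asked, and still so for the second after the job is handed in, with the robot touching nothing.
It also fails if it takes over 70 s, if anything falls off the work surface, if the arm or the gripper's body presses on something with over 40 N, if the wrist force passes 120 N, or if a joint passes its speed limit or range.

## Working session

There is one attempt and no reset: what is moved stays moved. The work goes in short steps, Python scripts to look and compute and a tool call to move; the robot and the scene stay as the last step left them, time stands still between calls to the robot, and variables do not carry over. Pictures are saved under pics/ and viewed, at most 11 in all, crops included, and the job is handed in when it is done.

Besides the shell and the picture viewer there is one more tool, called after "Request:" as name(argument=value, ...) on one line, values as JSON. step_arm: Moves the arm, as the interface text tells. Its arguments: {"type":"object","properties":{"claw":{"type":"array","items":{"type":"number"}},"dp":{"type":"array","items":{"type":"array","items":{"type":"number","minimum":-1,"maximum":1}}},"rotation":{"type":"array","items":{"type":"array","items":{"type":"number","minimum":-1,"maximum":1}}}},"required":["claw","dp","rotation"]}

```bash
mkdir -p pics; cat > h.py <<'E'
import numpy as np, cv2
from cell import read_state, cams, sign_off
def snap(n,f):
    s=cams.snapshot(n); cv2.imwrite('pics/'+f,s['pixels']); 
    np.savez('pics/'+f+'.npz',**{k:np.array(v) for k,v in s.items()}); return s
def ray(s,u,v):
    f=210/np.tan(np.radians(float(s['vertical_fov']))/2)
    d=np.array([(u-s['cx'])/f,-(v-s['cy'])/f,-1]); return np.array(s['eye']),np.array(s['rotation'])@d
def at(s,u,v,z):
    e,d=ray(s,u,v); return e+d*(z-e[2])/d[2]
def proj(s,p):
    f=210/np.tan(np.radians(float(s['vertical_fov']))/2)
    c=np.array(s['rotation']).T@(np.array(p)-s['eye']); return s['cx']+f*c[0]/-c[2], s['cy']-f*c[1]/-c[2]
def load(f): return dict(np.load('pics/'+f+'.npz'))
E
python3 - <<'E'
from h import *
for n in ('top','side'):
    s=snap(n,n+'0.png'); print({k:v for k,v in s.items() if k!='pixels'})
print(read_state())
E
```

```text
{'vertical_fov': 53.921963197478135, 'cx': 276.269251544882, 'cy': 207.96770962462446, 'eye': array([0.46280405, 0.03768167, 0.98289109]), 'rotation': array([  6.88357303,   0.37673542, -91.35167453])}
{'vertical_fov': 42.990789723650074, 'cx': 276.2695291866919, 'cy': 215.83947470127166, 'eye': array([ 0.25355137, -0.88282188,  0.67690624]), 'rotation': array([ 57.80425642,   0.6924141 , -18.91947834])}
{'time': 0.1, 'q': array([ 6.60347062e+01,  2.83101439e+01,  7.71248905e+01,  1.15176083e-03,
        7.46282423e+01, -5.47032139e+00]), 'joint_velocities': array([ 0.01941712,  0.04338103, -0.14620202, -0.13077574,  0.03073999,
        0.00282623]), 'tau': array([ 1.09051201e-03, -8.80249214e+01, -3.82540619e+01,  7.07248226e-02,
        4.84929874e-02,  2.35426859e-05]), 'tool_pos': array([0.19809511, 0.59240386, 0.21340296]), 'tcp_rot': array([-1.79937117e+02, -7.13732939e-03,  1.61504718e+02]), 'force': array([ 0.13857076, -0.35070637,  0.84329229]), 'moment': array([ 0.03698981,  0.01614768, -0.00575793]), 'grasp_force': 0.0, 'gripper_width': 0.09133169233742434}
```

View pics/top0.png

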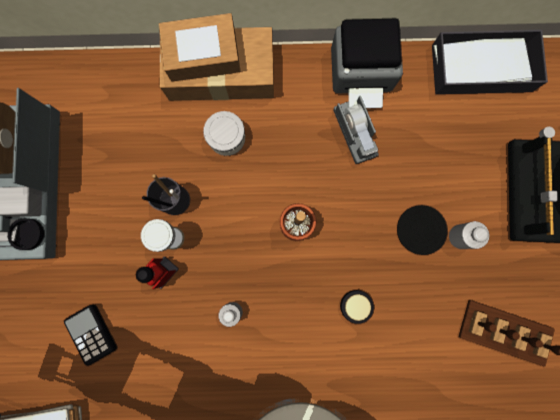

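View pics/side0.png

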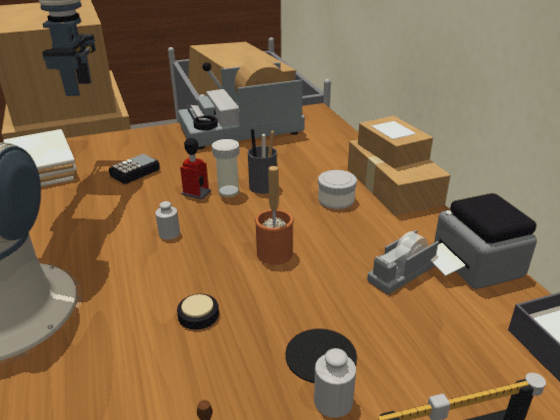

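The top view shows the lid at about (158,235) with the pen cup at (170,195) and the stamper at (155,272). The pot with the brush is at (298,222), the mat at (422,230) and the 2 kg weight at (475,236). The side view confirms the layout: jar (227,165), pot (274,237), mat (321,354).

```bash
python3 - <<'E'
s=open('h.py').read()
s=s.replace("    np.savez","    s['rotation']=Rotation.from_euler('xyz',s['rotation'],degrees=True).as_matrix()\n    np.savez").replace("import numpy as np, cv2","import numpy as np, cv2\nfrom scipy.spatial.transform import Rotation")
open('h.py','w').write(s)
E
python3 - <<'E'
from h import *
t=snap('top','top1.png'); s=snap('side','side1.png')
for n,a,b,z in [('lid',(158,235),(226,147),.133),('pot rim',(298,222),(275,224),.09),('mat',(422,230),(321,354),.004),('handle top',(301,214),(274,170),.2),('stamper knob',(145,275),(191,146),.14),('pencup',(170,196),(263,158),.1),('w2',(476,234),(337,357),.1),('w1',(229,314),(167,206),.08),('moist',(357,307),(198,306),.028),('wax',(225,132),(337,182),.061)]:
    print(n,at(t,*a,z).round(3),at(s,*b,z).round(3))
# mat & lid blobs
g=t['pixels'].max(2)
im=t['pixels'].astype(int)
m=((g<40)).astype(np.uint8); n,l,st,c=cv2.connectedComponentsWithStats(m)
for i in range(1,n):
    if st[i,4]>300: print(st[i],c[i],at(t,*c[i],.004).round(3))
for u,v in [(397,230),(447,230),(422,205),(422,255)]: print(at(t,u,v,.004).round(3))
E
```

```text
lid [0.515 0.286 0.133] [0.515 0.273 0.133]
pot rim [ 0.539 -0.005  0.09 ] [ 0.537 -0.027  0.09 ]
mat [ 0.52  -0.302  0.004] [ 0.522 -0.306  0.004]
handle top [ 0.545 -0.006  0.2  ] [ 0.544 -0.005  0.2  ]
stamper knob [0.435 0.309 0.14 ] [0.434 0.293 0.14 ]
pencup [0.601 0.27  0.1  ] [0.6  0.25 0.1 ]
w2 [ 0.503 -0.383  0.1  ] [ 0.503 -0.401  0.1  ]
w1 [0.346 0.147 0.08 ] [0.344 0.136 0.08 ]
moist [ 0.348 -0.136  0.028] [ 0.348 -0.146  0.028]
wax [0.753 0.155 0.061] [0.75  0.139 0.061]
[ 341   19   60   50 2832] [370.63135593  43.29131356] [ 0.991 -0.205  0.004]
[ 443   32  102   48 1175] [511.35489362  46.39829787] [ 0.973 -0.555  0.004]
[ 432   35  112   59 1264] [473.04509494  81.12816456] [ 0.885 -0.452  0.004]
[337  78  63  15 425] [367.44941176  84.50117647] [ 0.883 -0.191  0.004]
[  16   90   44  168 3751] [ 38.24020261 157.2106105 ] [0.72  0.618 0.004]
[ 508  137   52  106 4381] [531.17324812 190.5551244 ] [ 0.608 -0.569  0.004]
[143 182  30  27 382] [156.83769634 196.2617801 ] [0.616 0.327 0.004]
[ 397  206   50   49 1890] [421.7042328  229.63756614] [ 0.521 -0.302  0.004]
[  3 216  42  34 951] [ 24.63512093 232.63932702] [0.537 0.642 0.004]
[ 65 305  52  61 674] [ 98.66913947 336.53857567] [0.292 0.458 0.004]
[ 0.522 -0.243  0.004]
[ 0.519 -0.361  0.004]
[ 0.58  -0.306  0.004]
[ 0.461 -0.298  0.004]
```

```bash
cat >> h.py <<'E'
def go(p,yaw,ref=None):
    s=read_state(); R=Rotation.from_euler('xyz',s['tcp_rot'],degrees=True)
    d=R.inv().apply(np.array(p)-s['tool_pos'])/.3
    r=(R.inv()*Rotation.from_euler('xyz',[180,0,yaw],degrees=True)).as_rotvec()/np.pi
    print('dp',d.round(4),'rot',r.round(4),'pos',s['tool_pos'].round(4),'rpy',s['tcp_rot'].round(2))
E
python3 -c "
from h import *
go((.515,.282,.31),165)"
```

```text
dp [-1.3298 -0.6469 -0.3211] rot [-0.0002 -0.     -0.0194] pos [0.1982 0.5925 0.2136] rpy [-179.96   -0.    161.51]
```

Request:
step_arm(claw=[1, 1, 1, 1, 1, 1, 1, 1], dp=[[-0.05, -0.03, -0.1], [-0.15, -0.07, -0.2], [-0.28, -0.14, -0.3], [-0.42, -0.2, -0.32], [-0.56, -0.27, -0.32], [-0.7, -0.34, -0.32], [-0.84, -0.41, -0.32], [-0.95, -0.47, -0.32]], rotation=[[0, 0, 0], [0, 0, 0], [0, 0, -0.01], [0, 0, -0.02], [0, 0, -0.02], [0, 0, -0.02], [0, 0, -0.02], [0, 0, -0.02]])

```text
time: 1.0
tool_pos: [0.4253, 0.3666, 0.3099]
tcp_rot: [-180.0, 0.0, 165.1]
force: [0.2, 0.3, -1.3]
gripper_width: 0.091
grasp_force: 0.0
```

Request:
step_arm(claw=[1, 1, 1, 1, 1], dp=[[-0.12, -0.06, 0], [-0.24, -0.11, 0], [-0.34, -0.16, 0], [-0.36, -0.17, 0], [-0.36, -0.17, 0]], rotation=[[0, 0, 0], [0, 0, 0], [0, 0, 0], [0, 0, 0], [0, 0, 0]])

```text
time: 1.5
tool_pos: [0.5156, 0.2908, 0.3096]
tcp_rot: [-180.0, -0.0, 165.0]
force: [0.0, 1.1, -1.0]
gripper_width: 0.0915
grasp_force: 0.0
```

```bash
python3 - <<'E'
from h import *
s=snap('wrist','w0.png'); print({k:v for k,v in s.items() if k!='pixels'})
st=read_state(); print(st['time'],st['tool_pos'],st['tcp_rot'])
E
```

```text
{'vertical_fov': 71.78718262326905, 'cx': 276.75800389770234, 'cy': 216.39125233372422, 'eye': array([0.44382359, 0.31073551, 0.48050964]), 'rotation': array([[ 0.25904932, -0.93261961, -0.25122524],
       [ 0.96586354,  0.2498527 ,  0.06841974],
       [-0.00104029, -0.26037339,  0.96550744]])}
1.55 [0.51479746 0.29159467 0.30967214] [-1.79990673e+02 -3.66901758e-02  1.65064873e+02]
```

View pics/w0.png

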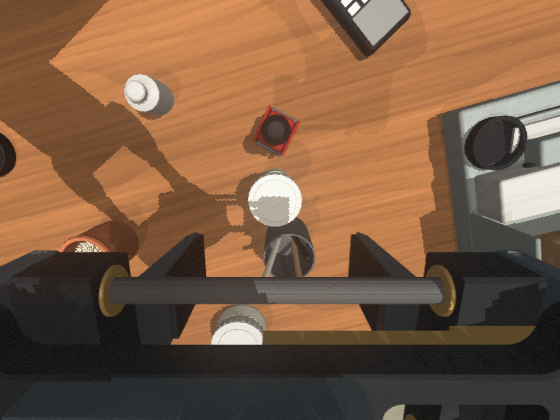

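The wrist view shows the lid as a disc at (275,199), the stamper at (276,131), the pen cup at (289,255) and the wax tin at (238,330).

```bash
python3 - <<'E'
from h import *
w=load('w0.png')
im=w['pixels'].astype(int)
for n,u,v,z in [('lid',275,199,.133),('l',248,199,.133),('r',301.5,199,.133),('stamper knob',277,128,.15),('stamper base?',276,133,.09),('cup rim',289,254,.1),('TCPtest',*proj(w,read_state()['tool_pos']),.3097),('w1',138,93,.08)]:
    print(n,at(w,u,v,z).round(4),u,v)
t=load('top0.png') if 0 else load('top1.png')
g=t['pixels'].astype(int)
m=(g.min(2)>120)&(g.max(2)-g.min(2)<40)
n,l,st,c=cv2.connectedComponentsWithStats(m.astype(np.uint8))
for i in range(1,n):
    if st[i,4]>150 and 120<c[i,0]<520 and c[i,1]>100: print(st[i],c[i].round(1))
m=(im.min(2)>140)&(im.max(2)-im.min(2)<50)
n,l,st,c=cv2.connectedComponentsWithStats(m.astype(np.uint8))
for i in range(1,n):
    if st[i,4]>150: print('w',st[i],c[i].round(1))
E
```

```text
lid [0.5125 0.2897 0.133 ] 275 199
l [0.5039 0.2579 0.133 ] 248 199
r [0.5208 0.321  0.133 ] 301.5 199
stamper knob [0.4335 0.3134 0.15  ] 277 128
stamper base? [0.4373 0.3111 0.09  ] 276 133
cup rim [0.6002 0.2862 0.1   ] 289 254
TCPtest [0.5148 0.2916 0.3097] 276.8778235673333 258.15117223682074
w1 [0.3436 0.1529 0.08  ] 138 93
[ 339   88   44   67 1364] [362.9 113.6]
[ 204  111   40   40 1243] [223.4 130.5]
[141 219  32  33 804] [156.4 234.9]
[462 221  27  28 543] [475.4 234.5]
[219 304  21  23 344] [228.7 315.2]
w [ 353    0   55   45 1443] [378.9  17.7]
w [124  74  35  38 955] [141.3  92. ]
w [ 461   84   99   50 1827] [513.  105.9]
w [520 109  40  16 238] [540.3 116.3]
w [525 116  35  23 503] [542.8 127.8]
w [542 137  18  29 452] [550.6 151.3]
w [466 166  27  13 152] [474.6 171.8]
w [ 498  166   62   59 2717] [530.5 195.8]
w [ 248  174   54   52 2206] [274.6 199.6]
w [211 321  52  24 967] [236.8 334.5]
```

```bash
python3 -c "
from h import *
go((.5135,.2895,.114),165)"
```

```text
dp [ 0.002  -0.0078  0.6522] rot [-0.0001 -0.0002  0.0004] pos [0.5148 0.2916 0.3097] rpy [-1.7999e+02 -4.0000e-02  1.6506e+02]
```

Request:
step_arm(claw=[1, 1, 1, 1, 1, 1, 1, 1, 1, 1], dp=[[0, -0.004, 0.06], [0.002, -0.008, 0.16], [0.002, -0.008, 0.26], [0.002, -0.008, 0.36], [0.002, -0.008, 0.46], [0.002, -0.008, 0.54], [0.002, -0.008, 0.6], [0.002, -0.008, 0.635], [0.002, -0.008, 0.652], [0.002, -0.008, 0.652]], rotation=[[0, 0, 0], [0, 0, 0], [0, 0, 0], [0, 0, 0], [0, 0, 0], [0, 0, 0], [0, 0, 0], [0, 0, 0], [0, 0, 0], [0, 0, 0]])

```text
time: 2.55
tool_pos: [0.5135, 0.2898, 0.1144]
tcp_rot: [-180.0, -0.0, 165.1]
force: [-0.7, -0.2, 0.1]
gripper_width: 0.0909
grasp_force: 0.0
```

```bash
python3 - <<'E'
from h import *
s=snap('wrist','w1.png'); 
st=read_state(); print(st['time'],st['tool_pos'],st['tcp_rot'],st['force'])
E
```

```text
2.6 [0.51391844 0.2898375  0.11486872] [1.79974838e+02 2.71596486e-02 1.65128468e+02] [-1.17115346  0.15664426  0.82887947]
```

View pics/w1.png

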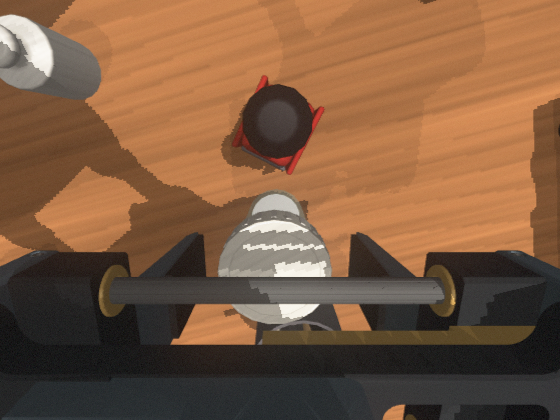

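The lid sits centred between the fingers, spanning u 219–332 and v 216–326. I'll check its centre, then close.

```bash
python3 -c "
from h import *
w=load('w1.png'); print(at(w,275.5,271,.133),at(w,219,271,.133),at(w,332,271,.133),at(w,275.5,217,.133))"
```

```text
[0.51248066 0.28987139 0.133     ] [0.50418624 0.25859544 0.133     ] [0.52077221 0.3211365  0.133     ] [0.48151899 0.29813297 0.133     ]
```

Request:
step_arm(claw=[0.6, 0.5, 0.4, 0.3, 0.2, 0.1, 0.1, 0.1], dp=[[0, 0, 0], [0, 0, 0], [0, 0, 0], [0, 0, 0], [0, 0, 0], [0, 0, 0], [0, 0, 0], [0, 0, 0]], rotation=[[0, 0, 0], [0, 0, 0], [0, 0, 0], [0, 0, 0], [0, 0, 0], [0, 0, 0], [0, 0, 0], [0, 0, 0]])

```text
time: 3.4
tool_pos: [0.5141, 0.2894, 0.1147]
tcp_rot: [180.0, 0.0, 165.1]
force: [-0.4, -0.4, 6.1]
gripper_width: 0.065
grasp_force: 30.0
```

Request:
step_arm(claw=[0.1, 0.1, 0.1, 0.1, 0.1, 0.1, 0.1, 0.1, 0.1, 0.1, 0.1, 0.1], dp=[[0, 0, -0.01], [0, 0, -0.025], [0, 0, -0.045], [0, 0, -0.07], [0, 0, -0.1], [0, 0, -0.15], [0, 0, -0.22], [0, 0, -0.3], [0, 0, -0.38], [0, 0, -0.45], [0, 0, -0.48], [0, 0, -0.48]], rotation=[[0, 0, 0], [0, 0, 0], [0, 0, 0], [0, 0, 0], [0, 0, 0], [0, 0, 0], [0, 0, 0], [0, 0, 0], [0, 0, 0], [0, 0, 0], [0, 0, 0], [0, 0, 0]])

```text
time: 4.6
tool_pos: [0.5143, 0.2896, 0.2596]
tcp_rot: [179.9, 0.1, 165.1]
force: [0.0, 0.7, -1.1]
gripper_width: 0.0651
grasp_force: 30.0
```

```bash
python3 -c "
from h import *
go((.5205,-.302,.26),78)
t=load('top1.png')
print([at(t,475.4,234.5,z).round(4) for z in (.09,.1)])"
```

```text
dp [-0.5268 -1.9005 -0.0031] rot [8.000e-04 1.000e-04 4.839e-01] pos [0.5143 0.2896 0.2596] rpy [1.7992e+02 1.0000e-01 1.6510e+02]
[array([ 0.5027, -0.3866,  0.09  ]), array([ 0.5022, -0.3819,  0.1   ])]
```

Request:
step_arm(claw=[0.1, 0.1, 0.1, 0.1, 0.1, 0.1, 0.1, 0.1, 0.1], dp=[[-0.01, -0.04, 0], [-0.03, -0.12, 0], [-0.065, -0.24, 0], [-0.1, -0.36, 0], [-0.133, -0.48, 0], [-0.166, -0.6, 0], [-0.2, -0.72, 0], [-0.233, -0.84, 0], [-0.264, -0.95, 0]], rotation=[[0, 0, 0.01], [0, 0, 0.03], [0, 0, 0.06], [0, 0, 0.09], [0, 0, 0.12], [0, 0, 0.15], [0, 0, 0.18], [0, 0, 0.21], [0, 0, 0.242]])

```text
time: 5.5
tool_pos: [0.5159, -0.0086, 0.2571]
tcp_rot: [-179.9, -0.1, 121.2]
force: [1.3, -0.7, -0.6]
gripper_width: 0.0649
grasp_force: 30.0
```

```bash
python3 -c "
from h import *
go((.5205,-.302,.2),78)"
```

```text
dp [-0.8446 -0.4934  0.1904] rot [-7.000e-04 -1.000e-04  2.401e-01] pos [ 0.5159 -0.0086  0.2571] rpy [-1.7990e+02 -7.0000e-02  1.2121e+02]
```

Request:
step_arm(claw=[0.1, 0.1, 0.1, 0.1, 0.1, 0.1, 0.1, 0.1, 0.1, 0.1, 0.1], dp=[[-0.1, -0.06, 0], [-0.2, -0.12, 0], [-0.3, -0.18, 0], [-0.4, -0.235, 0], [-0.51, -0.3, 0.03], [-0.62, -0.36, 0.07], [-0.71, -0.415, 0.11], [-0.78, -0.455, 0.15], [-0.83, -0.485, 0.18], [-0.845, -0.493, 0.19], [-0.845, -0.493, 0.19]], rotation=[[0, 0, 0.03], [0, 0, 0.06], [0, 0, 0.09], [0, 0, 0.12], [0, 0, 0.15], [0, 0, 0.18], [0, 0, 0.2], [0, 0, 0.22], [0, 0, 0.235], [0, 0, 0.24], [0, 0, 0.24]])

```text
time: 6.6
tool_pos: [0.5232, -0.2998, 0.2005]
tcp_rot: [-179.9, -0.0, 78.3]
force: [0.8, 0.3, -1.3]
gripper_width: 0.0654
grasp_force: 30.0
```

```bash
python3 - <<'E'
from h import *
s=snap('wrist','w2.png')
go((.5205,-.302,.0095),78)
print(proj(s,(.5205,-.302,.004)))
E
```

```text
dp [-0.0114 -0.0074  0.6387] rot [-0.0002 -0.0002  0.0021] pos [ 0.5235 -0.2992  0.2011] rpy [-1.7996e+02 -3.0000e-02  7.8380e+01]
(np.float64(276.1423098742174), np.float64(199.51786134843468))
```

View pics/w2.png

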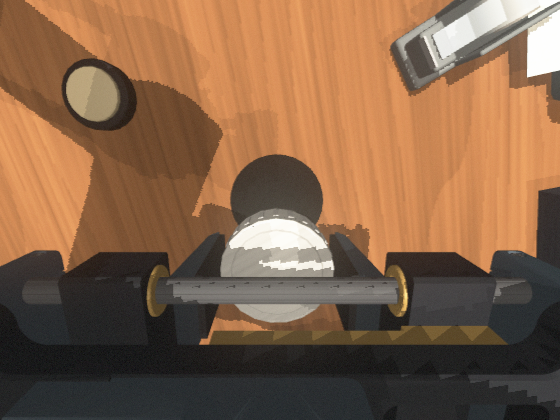

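The mat spans u 231–323 and is centred near (277,201). This agrees with the estimate. I'll lower the lid.

Request:
step_arm(claw=[0.1, 0.1, 0.1, 0.1, 0.1, 0.1, 0.1, 0.1, 0.1, 0.1, 0.1, 0.1, 0.1], dp=[[-0.005, -0.004, 0.06], [-0.011, -0.007, 0.16], [-0.011, -0.007, 0.26], [-0.011, -0.007, 0.36], [-0.011, -0.007, 0.45], [-0.011, -0.007, 0.52], [-0.011, -0.007, 0.57], [-0.011, -0.007, 0.6], [-0.011, -0.007, 0.615], [-0.011, -0.007, 0.625], [-0.011, -0.007, 0.632], [-0.011, -0.007, 0.634], [-0.011, -0.007, 0.634]], rotation=[[0, 0, 0], [0, 0, 0], [0, 0, 0], [0, 0, 0], [0, 0, 0], [0, 0, 0], [0, 0, 0], [0, 0, 0], [0, 0, 0], [0, 0, 0], [0, 0, 0], [0, 0, 0], [0, 0, 0]])

```text
time: 7.95
tool_pos: [0.5212, -0.3028, 0.0115]
tcp_rot: [180.0, 0.0, 78.3]
force: [-0.2, 0.4, -0.8]
gripper_width: 0.0646
grasp_force: 30.0
```

```bash
python3 - <<'E'
from h import *
s=snap('wrist','w3.png')
go((.5205,-.302,.0095),78)
print(read_state()['force'])
E
```

```text
dp [ 0.0022 -0.0027  0.0066] rot [0.0002 0.0001 0.0019] pos [ 0.5212 -0.3028  0.0115] rpy [1.7997e+02 1.0000e-02 7.8340e+01]
[-0.52091764  1.16468078 -0.45691189]
```

View pics/w3.png

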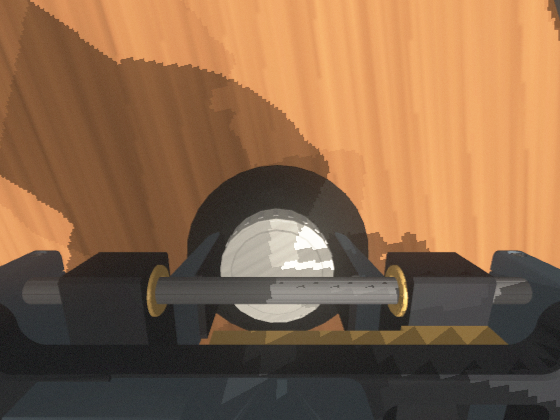

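The lid (centre about (277,265)) hangs just above the mat, which spans u 187–368 with its near edge at v 165. Sideways it is centred.

```bash
python3 - <<'E'
from h import *
s=load('w3.png'); e=at(s,277.5,165,.004); R=Rotation.from_euler('xyz',read_state()['tcp_rot'],degrees=True)
print(e, R.inv().apply(e-read_state()['tool_pos']))
for u in (187,368): 
  p=at(s,u,247,.004); print(p,R.inv().apply(p-read_state()['tool_pos']))
E
```

```text
[ 0.53243047 -0.24561796  0.004     ] [ 0.05828967 -0.0005325   0.00747508]
[ 0.4635941  -0.28568069  0.004     ] [ 0.00514243 -0.0598523   0.00745707]
[ 0.57982767 -0.3096938   0.004     ] [0.00511438 0.05883581 0.00752022]
```

Request:
step_arm(claw=[0.1, 0.1, 0.1, 0.1, 0.1], dp=[[0, 0, 0.002], [0, 0, 0.004], [0, 0, 0.006], [0, 0, 0.008], [0, 0, 0.008]], rotation=[[0, 0, 0], [0, 0, 0], [0, 0, 0], [0, 0, 0], [0, 0, 0]])

```text
time: 8.5
tool_pos: [0.5211, -0.3027, 0.0096]
tcp_rot: [180.0, 0.0, 78.3]
force: [-4.2, 2.4, 16.4]
gripper_width: 0.0648
grasp_force: 30.0
```

Request:
step_arm(claw=[0.1, 0.1, 0.5, 0.7, 0.9, 1, 1, 1], dp=[[0, 0, -0.001], [0, 0, -0.0015], [0, 0, -0.0015], [0, 0, -0.0015], [0, 0, -0.0015], [0, 0, -0.0015], [0, 0, -0.0015], [0, 0, -0.0015]], rotation=[[0, 0, 0], [0, 0, 0], [0, 0, 0], [0, 0, 0], [0, 0, 0], [0, 0, 0], [0, 0, 0], [0, 0, 0]])

```text
time: 9.3
tool_pos: [0.521, -0.3026, 0.0091]
tcp_rot: [-180.0, -0.0, 78.3]
force: [-0.1, -0.3, 0.1]
gripper_width: 0.0914
grasp_force: 0.0
```

Request:
step_arm(claw=[1, 1, 1, 1, 1, 1, 1, 1, 1, 1, 1], dp=[[0, 0, -0.02], [0, 0, -0.06], [0, 0, -0.12], [0, 0, -0.22], [0, 0, -0.34], [0, 0, -0.48], [0, 0, -0.62], [0, 0, -0.76], [0, 0, -0.88], [0, 0, -0.96], [0, 0, -0.97]], rotation=[[0, 0, 0], [0, 0, 0], [0, 0, 0], [0, 0, 0], [0, 0, 0], [0, 0, 0], [0, 0, 0], [0, 0, 0], [0, 0, 0], [0, 0, 0], [0, 0, 0]])

```text
time: 10.4
tool_pos: [0.5219, -0.3032, 0.3047]
tcp_rot: [179.7, 0.1, 78.4]
force: [0.5, 0.3, 0.2]
gripper_width: 0.0914
grasp_force: 0.0
```

```bash
python3 - <<'E'
from h import *
s=snap('wrist','w4.png')
go((.50,-.005,.30),165)
im=s['pixels'].astype(int); m=(im.min(2)>120)&(im.max(2)-im.min(2)<50)
n,l,st,c=cv2.connectedComponentsWithStats(m.astype(np.uint8))
for i in range(1,n):
    if st[i,4]>300: print('w',st[i],c[i].round(1),at(s,*c[i],.028))
E
```

```text
dp [ 0.9582 -0.2707  0.0076] rot [ 0.0006  0.0013 -0.4814] pos [ 0.5215 -0.3029  0.3031] rpy [1.7978e+02 1.0000e-01 7.8350e+01]
w [ 539    0   21   98 1767] [549.   48.1] [ 0.93093468 -0.19031334  0.028     ]
w [ 367    2  137   87 5480] [452.5  49.1] [ 0.79947726 -0.16461531  0.028     ]
w [ 254  165   43   43 1439] [275.1 186.4] [ 0.5198676  -0.30234189  0.028     ]
w [ 511  173   49   96 3936] [536.6 217.8] [ 0.92144698 -0.43774046  0.028     ]
w [ 257  237   39   37 1028] [275.9 255.1] [ 0.4978055  -0.41519823  0.028     ]
```

Request:
step_arm(claw=[1, 1, 1, 1, 1, 1, 1, 1, 1, 1, 1, 1, 1, 1], dp=[[0.04, -0.01, 0], [0.12, -0.03, 0], [0.22, -0.05, 0], [0.32, -0.07, 0], [0.42, -0.09, 0], [0.52, -0.11, 0], [0.62, -0.13, 0], [0.71, -0.14, 0], [0.79, -0.14, 0], [0.87, -0.14, 0], [0.93, -0.14, 0], [0.97, -0.135, 0], [0.98, -0.13, 0], [0.98, -0.13, 0]], rotation=[[0, 0, -0.02], [0, 0, -0.06], [0, 0, -0.1], [0, 0, -0.14], [0, 0, -0.18], [0, 0, -0.22], [0, 0, -0.26], [0, 0, -0.3], [0, 0, -0.34], [0, 0, -0.38], [0, 0, -0.42], [0, 0, -0.455], [0, 0, -0.48], [0, 0, -0.48]])

```text
time: 11.85
tool_pos: [0.5418, -0.0062, 0.2994]
tcp_rot: [-180.0, -0.1, 164.9]
force: [0.3, 0.1, -1.1]
gripper_width: 0.0913
grasp_force: 0.0
```

```bash
python3 - <<'E'
from h import *
s=snap('wrist','w5.png')
go((.54,-.005,.30),165)
print(proj(s,(.542,-.005,.2)))
E
```

```text
dp [ 0.0068  0.0038 -0.0016] rot [-0.0001 -0.0004 -0.0018] pos [ 0.5417 -0.0066  0.2995] rpy [-1.7998e+02 -8.0000e-02  1.6467e+02]
(np.float64(277.6644347624478), np.float64(217.97663828706766))
```

View pics/w5.png

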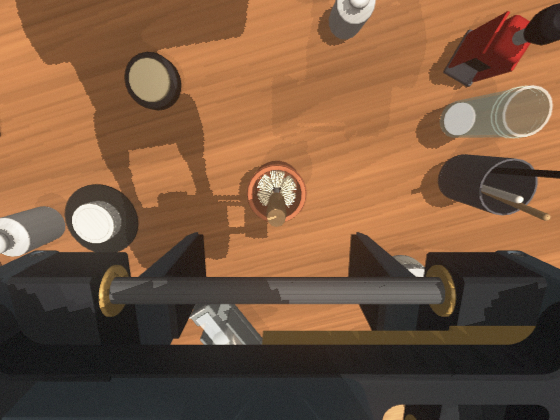

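The lid lies on the mat at (96,222). The open jar stands at (522,110) with its stamper and pen cup. The pot rim is centred at (276,192), and the end of the brush handle is at (276,216).

```bash
python3 - <<'E'
from h import *
s=load('w5.png')
print(at(s,276.5,216,.2),at(s,276.5,192,.09))
go((.5405,-.0055,.161),165)
E
```

```text
[ 0.53979788 -0.00556951  0.2       ] [ 0.53627935 -0.0048188   0.09      ]
dp [0.0041 0.0027 0.4617] rot [-0.0001 -0.0004 -0.0018] pos [ 0.5417 -0.0066  0.2995] rpy [-1.7998e+02 -8.0000e-02  1.6467e+02]
```

Request:
step_arm(claw=[1, 1, 1, 1, 1, 1, 1, 1, 0.8, 0.5, 0.2, 0, -0.2, -0.4, -0.6, -0.75, -0.85, -0.9], dp=[[0.002, 0.002, 0.05], [0.004, 0.003, 0.14], [0.004, 0.003, 0.24], [0.004, 0.003, 0.33], [0.004, 0.003, 0.4], [0.004, 0.003, 0.45], [0.004, 0.003, 0.471], [0.004, 0.003, 0.471], [0.004, 0.003, 0.471], [0.004, 0.003, 0.471], [0.004, 0.003, 0.471], [0.004, 0.003, 0.471], [0.004, 0.003, 0.471], [0.004, 0.003, 0.471], [0.004, 0.003, 0.471], [0.004, 0.003, 0.471], [0.004, 0.003, 0.471], [0.004, 0.003, 0.471]], rotation=[[0, 0, 0], [0, 0, 0], [0, 0, 0], [0, 0, 0], [0, 0, 0], [0, 0, 0], [0, 0, 0], [0, 0, 0], [0, 0, 0], [0, 0, 0], [0, 0, 0], [0, 0, 0], [0, 0, 0], [0, 0, 0], [0, 0, 0], [0, 0, 0], [0, 0, 0], [0, 0, 0]])

```text
time: 13.7
tool_pos: [0.5412, -0.0056, 0.1588]
tcp_rot: [-180.0, -0.0, 164.7]
force: [-0.3, 0.1, -0.4]
gripper_width: 0.0192
grasp_force: 30.0
```

Request:
step_arm(claw=[-0.95, -1, -1, -1], dp=[[0, 0, 0], [0, 0, 0], [0, 0, 0], [0, 0, 0]], rotation=[[0, 0, 0], [0, 0, 0], [0, 0, 0], [0, 0, 0]])

```text
time: 14.1
tool_pos: [0.5413, -0.0056, 0.1588]
tcp_rot: [-180.0, -0.0, 164.7]
force: [-0.2, 0.6, -1.8]
gripper_width: 0.0194
grasp_force: 30.0
```

```bash
python3 - <<'E'
from h import *
s=snap('wrist','w6.png');snap('side','s6.png'); st=read_state(); print(st['tool_pos'],st['tcp_rot'],st['force'],st['moment'],st['gripper_width'],st['time'])
E
```

```text
[ 0.54125963 -0.00562274  0.15883604] [-1.79997646e+02 -3.27741500e-03  1.64745803e+02] [-0.26688817  0.35073283 -1.19810817] [-0.04933475 -0.00103054  0.02975305] 0.019384091909211105 14.2
```

View pics/w6.png

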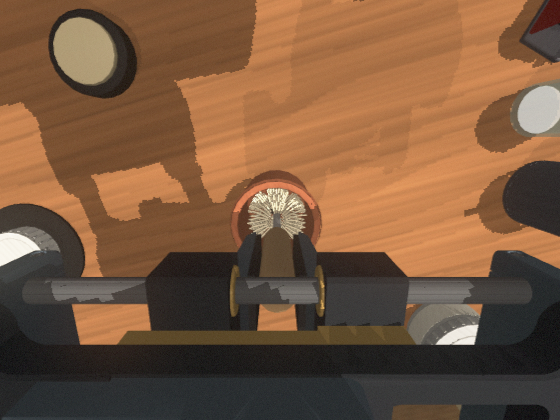

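The gripper holds the handle. The bristle cone meets the shaft at about (277,219), inside the pot rim centred at about (276,220). I'll check for lean, then lift.

```bash
python3 - <<'E'
from h import *
s=load('w6.png')
print('shaft@81',at(s,277,219,.083)); print('pot',at(s,276.5,222,.09),at(s,232,222,.09),at(s,322,222,.09),at(s,276.5,181,.09))
E
```

```text
shaft@81 [ 0.53612797 -0.00357426  0.083     ]
pot [ 0.53671071 -0.00417951  0.09      ] [ 0.5266335  -0.04111768  0.09      ] [0.54701189 0.03357957 0.09      ] [0.50259082 0.00514534 0.09      ]
```

Request:
step_arm(claw=[-1, -1, -1, -1, -1, -1, -1, -1, -1, -1, -1], dp=[[0, 0, -0.01], [0, 0, -0.03], [0, 0, -0.06], [0, 0, -0.1], [0, 0, -0.16], [0, 0, -0.23], [0, 0, -0.32], [0, 0, -0.42], [0, 0, -0.51], [0, 0, -0.57], [0, 0, -0.58]], rotation=[[0, 0, 0], [0, 0, 0], [0, 0, 0], [0, 0, 0], [0, 0, 0], [0, 0, 0], [0, 0, 0], [0, 0, 0], [0, 0, 0], [0, 0, 0], [0, 0, 0]])

```text
time: 15.3
tool_pos: [0.5421, -0.0057, 0.336]
tcp_rot: [180.0, 0.3, 164.7]
force: [0.1, 0.1, -0.9]
gripper_width: 0.019
grasp_force: 30.0
```

```bash
python3 - <<'E'
from h import *
go((.513,.2895,.335),165)
E
```

```text
dp [0.3526 0.9238 0.0022] rot [ 0.0002  0.0015 -0.0014] pos [ 0.5421 -0.0057  0.336 ] rpy [179.96   0.26 164.74]
```

Request:
step_arm(claw=[-1, -1, -1, -1, -1, -1, -1, -1, -1, -1], dp=[[0.01, 0.03, 0], [0.03, 0.09, 0], [0.06, 0.17, 0], [0.1, 0.26, 0], [0.135, 0.35, 0], [0.17, 0.44, 0], [0.2, 0.53, 0], [0.22, 0.58, 0], [0.23, 0.6, 0], [0.23, 0.6, 0]], rotation=[[0, 0, 0], [0, 0, 0], [0, 0, 0], [0, 0, 0], [0, 0, 0], [0, 0, 0], [0, 0, 0], [0, 0, 0], [0, 0, 0], [0, 0, 0]])

```text
time: 16.3
tool_pos: [0.5217, 0.1865, 0.3323]
tcp_rot: [-180.0, -0.0, 164.8]
force: [0.4, -1.1, -0.8]
gripper_width: 0.0191
grasp_force: 30.0
```

```bash
python3 - <<'E'
from h import *
s=snap('wrist','w7.png'); go((.513,.2895,.335),165); print(proj(s,(.513,.2895,.13)))
E
```

```text
dp [ 0.1195  0.3257 -0.0085] rot [-0.0002 -0.0002 -0.0013] pos [0.5219 0.1858 0.3325] rpy [-1.7996e+02 -3.0000e-02  1.6476e+02]
(np.float64(352.65776608413563), np.float64(169.87876209566184))
```

View pics/w7.png

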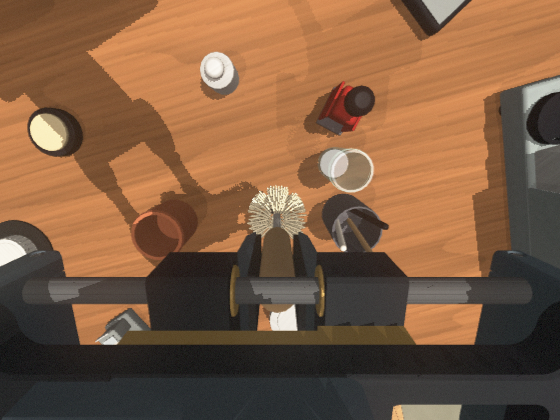

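The jar mouth is at (352,170), where predicted. The bristles are centred at u 277. I'll compare the bristle outline with an upright model.

```bash
python3 - <<'E'
from h import *
s=load('w7.png'); p=np.array([.5219,.1858]); R=np.array([-.965,.263])
tip=.3325-.1588+.006
for h,r in ((.006,.011),(.012,.0275),(.03,.0275),(.04,.0275),(.069,.0275),(.075,.01),(.1,.003)):
    c=p; print(h,[np.round(proj(s,(*(c+k*r*R),tip+h)),1).tolist() for k in(1,0,-1)], [np.round(proj(s,(*(c+k*r*np.array([.263,.965])),tip+h)),1)[0] for k in (-1,1)])
E
```

```text
0.006 [[276.0, 197.6], [276.0, 207.2], [276.0, 216.6]] [np.float64(266.2), np.float64(285.7)]
0.012 [[275.9, 183.6], [275.9, 208.4], [275.9, 232.1]] [np.float64(251.0), np.float64(300.9)]
0.03 [[275.9, 186.3], [275.9, 212.4], [275.9, 237.4]] [np.float64(249.5), np.float64(302.2)]
0.04 [[275.8, 187.9], [275.8, 214.9], [275.8, 240.6]] [np.float64(248.6), np.float64(303.0)]
0.069 [[275.7, 193.3], [275.7, 223.0], [275.7, 251.1]] [np.float64(245.6), np.float64(305.8)]
0.075 [[275.6, 214.1], [275.6, 224.9], [275.7, 235.5]] [np.float64(264.5), np.float64(286.8)]
0.1 [[275.5, 230.2], [275.5, 233.8], [275.5, 237.3]] [np.float64(271.8), np.float64(279.2)]
```

Request:
step_arm(claw=[-1, -1, -1, -1, -1, -1, -1, -1], dp=[[0.02, 0.04, -0.008], [0.05, 0.12, -0.008], [0.08, 0.21, -0.008], [0.11, 0.28, -0.008], [0.118, 0.315, -0.008], [0.12, 0.325, -0.008], [0.12, 0.325, -0.008], [0.12, 0.325, -0.008]], rotation=[[0, 0, 0], [0, 0, 0], [0, 0, 0], [0, 0, 0], [0, 0, 0], [0, 0, 0], [0, 0, 0], [0, 0, 0]])

```text
time: 17.15
tool_pos: [0.5132, 0.2888, 0.3353]
tcp_rot: [-180.0, 0.0, 164.7]
force: [0.6, -0.2, -1.0]
gripper_width: 0.0194
grasp_force: 30.0
```

```bash
python3 - <<'E'
from h import *
go((.513,.2893,.1588),165)
E
```

```text
dp [0.0011 0.0015 0.5883] rot [-0.0001  0.     -0.0017] pos [0.5132 0.2888 0.3353] rpy [-179.98    0.    164.7 ]
```

Request:
step_arm(claw=[-1, -1, -1, -1, -1, -1, -1, -1, -1, -1, -1, -1, -1, -1, -1, -1], dp=[[0.001, 0.0015, 0.03], [0.001, 0.0015, 0.07], [0.001, 0.0015, 0.11], [0.001, 0.0015, 0.15], [0.001, 0.0015, 0.18], [0.001, 0.0015, 0.21], [0.001, 0.0015, 0.24], [0.001, 0.0015, 0.27], [0.001, 0.0015, 0.3], [0.001, 0.0015, 0.33], [0.001, 0.0015, 0.36], [0.001, 0.0015, 0.39], [0.001, 0.0015, 0.42], [0.001, 0.0015, 0.45], [0.001, 0.0015, 0.48], [0.001, 0.0015, 0.5]], rotation=[[0, 0, 0], [0, 0, 0], [0, 0, 0], [0, 0, 0], [0, 0, 0], [0, 0, 0], [0, 0, 0], [0, 0, 0], [0, 0, 0], [0, 0, 0], [0, 0, 0], [0, 0, 0], [0, 0, 0], [0, 0, 0], [0, 0, 0], [0, 0, 0]])

```text
time: 18.75
tool_pos: [0.5127, 0.2902, 0.1843]
tcp_rot: [-180.0, -0.0, 164.7]
force: [0.1, -0.4, 1.0]
gripper_width: 0.0195
grasp_force: 30.0
```

Request:
step_arm(claw=[-1, -1, -1, -1, -1, -1, -1, -1, -1], dp=[[0, 0, 0.015], [0, 0, 0.03], [0, 0, 0.045], [0, 0, 0.06], [0, 0, 0.07], [0, 0, 0.077], [0, 0, 0.082], [0, 0, 0.085], [0, 0, 0.085]], rotation=[[0, 0, 0], [0, 0, 0], [0, 0, 0], [0, 0, 0], [0, 0, 0], [0, 0, 0], [0, 0, 0], [0, 0, 0], [0, 0, 0]])

```text
time: 19.65
tool_pos: [0.5128, 0.2903, 0.1597]
tcp_rot: [-180.0, -0.0, 164.7]
force: [1.3, 0.1, -2.7]
gripper_width: 0.0194
grasp_force: 30.0
```

Request:
step_arm(claw=[-1, -1, -1, -1], dp=[[0, 0, 0.0015], [0, 0, 0.003], [0, 0, 0.0045], [0, 0, 0.0045]], rotation=[[0, 0, 0], [0, 0, 0], [0, 0, 0], [0, 0, 0]])

```text
time: 20.05
tool_pos: [0.5131, 0.2903, 0.1588]
tcp_rot: [180.0, 0.0, 164.7]
force: [-0.4, -0.7, 4.3]
gripper_width: 0.0193
grasp_force: 30.0
```

```bash
python3 - <<'E'
from h import *
snap('wrist','w8.png');snap('side','s8.png'); st=read_state(); print(st['tool_pos'],st['force'],st['time'])
E
```

```text
[0.51307487 0.29030702 0.15878502] [ 0.01237345 -1.156818    5.96368032] 20.15
```

View pics/s8.png

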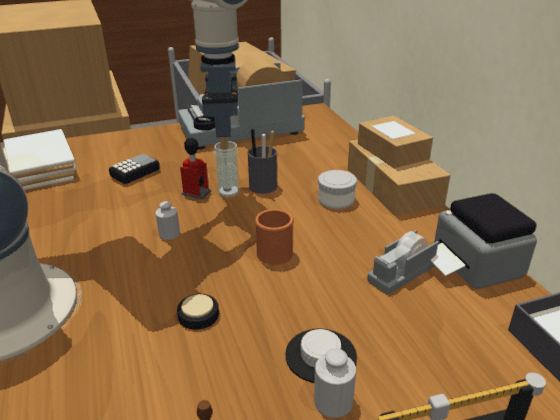

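The side view shows the brush down in the jar, the lid on the mat and nothing else moved. The jar base is at (228,190). I'll press very slightly to confirm floor contact.

Request:
step_arm(claw=[-1, -1, -1], dp=[[0, 0, 0.0015], [0, 0, 0.003], [0, 0, 0.003]], rotation=[[0, 0, 0], [0, 0, 0], [0, 0, 0]])

```text
time: 20.45
tool_pos: [0.5136, 0.2905, 0.1587]
tcp_rot: [179.9, 0.1, 164.7]
force: [-1.2, -1.3, 15.3]
gripper_width: 0.0194
grasp_force: 30.0
```

Request:
step_arm(claw=[-1, -1, -1, -1, -1, -1], dp=[[0, 0, -0.01], [0, 0, -0.03], [0, 0, -0.05], [0, 0, -0.07], [0, 0, -0.09], [0, 0, -0.11]], rotation=[[0, 0, 0], [0, 0, 0], [0, 0, 0], [0, 0, 0], [0, 0, 0], [0, 0, 0]])

```text
time: 21.05
tool_pos: [0.5128, 0.2902, 0.1911]
tcp_rot: [-180.0, -0.0, 164.7]
force: [0.9, -0.7, -2.6]
gripper_width: 0.0196
grasp_force: 30.0
```

Request:
step_arm(claw=[-1, -1, -1, -1, -1], dp=[[0, 0, -0.02], [0, 0, -0.04], [0, 0, -0.055], [0, 0, -0.061], [0, 0, -0.061]], rotation=[[0, 0, 0], [0, 0, 0], [0, 0, 0], [0, 0, 0], [0, 0, 0]])

```text
time: 21.55
tool_pos: [0.513, 0.2903, 0.2092]
tcp_rot: [180.0, 0.0, 164.7]
force: [0.5, -0.8, 0.3]
gripper_width: 0.0195
grasp_force: 30.0
```

```bash
python3 - <<'E'
from h import *
s=snap('side','s9.png'); a=load('s8.png')
st=read_state(); print(st['tool_pos'],st['force'],st['time'])
d=np.abs(s['pixels'].astype(int)-a['pixels'].astype(int)).max(2)
b=d[175:205,205:245]; print(b.max(0), b.max(1))
E
```

```text
[0.51293165 0.29029854 0.20893629] [ 1.03637144 -0.03629614  0.23147243] 21.6
[ 17  14  14  15  14  12  12  13  12  11   9   6   8  19  11   8  15  18
  73 100  99  97 100 100  95  92  55  44  14  13  12  17  11  34  53  63
  66  65  66  64] [ 19  21  18  12  17  13  13  14  15  13  51  71  67  85 100 100  61  13
  50  39  15  13  14  17  12  11  36  35  12  35]
```

Request:
step_arm(claw=[-1, -1, -1, -1, -1, -1, -1, -1, -1, -1, -1, -1], dp=[[0, 0, 0.015], [0, 0, 0.035], [0, 0, 0.055], [0, 0, 0.075], [0, 0, 0.095], [0, 0, 0.115], [0, 0, 0.135], [0, 0, 0.15], [0, 0, 0.16], [0, 0, 0.166], [0, 0, 0.1695], [0, 0, 0.1695]], rotation=[[0, 0, 0], [0, 0, 0], [0, 0, 0], [0, 0, 0], [0, 0, 0], [0, 0, 0], [0, 0, 0], [0, 0, 0], [0, 0, 0], [0, 0, 0], [0, 0, 0], [0, 0, 0]])

```text
time: 22.8
tool_pos: [0.5133, 0.2904, 0.1588]
tcp_rot: [180.0, 0.1, 164.7]
force: [0.2, -1.1, 8.1]
gripper_width: 0.0195
grasp_force: 30.0
```

Request:
step_arm(claw=[-1, -1, -1, -1, -1, -1, -1, -1, -1, -1, -1], dp=[[0, 0, -0.01], [0, 0, -0.03], [0, 0, -0.05], [0, 0, -0.07], [0, 0, -0.09], [0, 0, -0.11], [0, 0, -0.13], [0, 0, -0.15], [0, 0, -0.165], [0, 0, -0.17], [0, 0, -0.17]], rotation=[[0, 0, 0], [0, 0, 0], [0, 0, 0], [0, 0, 0], [0, 0, 0], [0, 0, 0], [0, 0, 0], [0, 0, 0], [0, 0, 0], [0, 0, 0], [0, 0, 0]])

```text
time: 23.9
tool_pos: [0.513, 0.2903, 0.2093]
tcp_rot: [180.0, 0.0, 164.7]
force: [0.7, -0.2, 0.3]
gripper_width: 0.0193
grasp_force: 30.0
```

Request:
step_arm(claw=[-1, -1, -1, -1, -1, -1, -1, -1, -1, -1, -1, -1], dp=[[0, 0, 0.015], [0, 0, 0.035], [0, 0, 0.055], [0, 0, 0.075], [0, 0, 0.095], [0, 0, 0.115], [0, 0, 0.135], [0, 0, 0.15], [0, 0, 0.16], [0, 0, 0.166], [0, 0, 0.17], [0, 0, 0.17]], rotation=[[0, 0, 0], [0, 0, 0], [0, 0, 0], [0, 0, 0], [0, 0, 0], [0, 0, 0], [0, 0, 0], [0, 0, 0], [0, 0, 0], [0, 0, 0], [0, 0, 0], [0, 0, 0]])

```text
time: 25.1
tool_pos: [0.5133, 0.2904, 0.1588]
tcp_rot: [180.0, 0.1, 164.7]
force: [-0.8, -1.9, 8.7]
gripper_width: 0.0192
grasp_force: 30.0
```

Three strokes are done. Next I lift the brush out and return it to the pot.

Request:
step_arm(claw=[-1, -1, -1, -1, -1, -1, -1, -1, -1, -1, -1, -1, -1, -1, -1, -1, -1], dp=[[0, 0, -0.01], [0, 0, -0.03], [0, 0, -0.06], [0, 0, -0.09], [0, 0, -0.12], [0, 0, -0.15], [0, 0, -0.18], [0, 0, -0.21], [0, 0, -0.25], [0, 0, -0.3], [0, 0, -0.35], [0, 0, -0.4], [0, 0, -0.46], [0, 0, -0.52], [0, 0, -0.57], [0, 0, -0.59], [0, 0, -0.59]], rotation=[[0, 0, 0], [0, 0, 0], [0, 0, 0], [0, 0, 0], [0, 0, 0], [0, 0, 0], [0, 0, 0], [0, 0, 0], [0, 0, 0], [0, 0, 0], [0, 0, 0], [0, 0, 0], [0, 0, 0], [0, 0, 0], [0, 0, 0], [0, 0, 0], [0, 0, 0]])

```text
time: 26.8
tool_pos: [0.513, 0.2904, 0.3359]
tcp_rot: [179.9, 0.1, 164.7]
force: [0.2, 0.2, -1.7]
gripper_width: 0.0197
grasp_force: 30.0
```

```bash
python3 - <<'E'
from h import *
s=snap('wrist','w10.png'); go((.5385,-.0055,.335),165)
E
```

```text
dp [-3.422e-01 -9.286e-01 -2.000e-04] rot [ 0.      0.     -0.0014] pos [0.5127 0.2903 0.335 ] rpy [179.99   0.   164.75]
```

Request:
step_arm(claw=[-1, -1, -1, -1, -1, -1, -1, -1, -1, -1, -1, -1, -1], dp=[[-0.01, -0.03, 0], [-0.03, -0.09, 0], [-0.06, -0.17, 0], [-0.1, -0.27, 0], [-0.14, -0.38, 0], [-0.18, -0.49, 0], [-0.22, -0.6, 0], [-0.26, -0.7, 0], [-0.295, -0.8, 0], [-0.32, -0.87, 0], [-0.335, -0.91, 0], [-0.342, -0.928, 0], [-0.342, -0.928, 0]], rotation=[[0, 0, 0], [0, 0, 0], [0, 0, 0], [0, 0, 0], [0, 0, 0], [0, 0, 0], [0, 0, 0], [0, 0, 0], [0, 0, 0], [0, 0, 0], [0, 0, 0], [0, 0, 0], [0, 0, 0]])

```text
time: 28.15
tool_pos: [0.5385, -0.0055, 0.3347]
tcp_rot: [-180.0, -0.0, 164.7]
force: [-0.8, 0.4, -1.8]
gripper_width: 0.0197
grasp_force: 30.0
```

```bash
python3 - <<'E'
from h import *
go((.5385,-.0055,.1588),165)
E
```

```text
dp [-4.000e-04  1.000e-04  5.862e-01] rot [-0.     -0.0002 -0.0016] pos [ 0.5385 -0.0055  0.3347] rpy [-1.8000e+02 -3.0000e-02  1.6471e+02]
```

Request:
step_arm(claw=[-1, -1, -1, -1, -1, -1, -1, -1, -1, -1, -1, -1, -1, -1, -1, -1, -1, -1], dp=[[0, 0, 0.02], [0, 0, 0.06], [0, 0, 0.11], [0, 0, 0.16], [0, 0, 0.21], [0, 0, 0.26], [0, 0, 0.31], [0, 0, 0.36], [0, 0, 0.41], [0, 0, 0.45], [0, 0, 0.49], [0, 0, 0.52], [0, 0, 0.545], [0, 0, 0.562], [0, 0, 0.574], [0, 0, 0.58], [0, 0, 0.583], [0, 0, 0.583]], rotation=[[0, 0, 0], [0, 0, 0], [0, 0, 0], [0, 0, 0], [0, 0, 0], [0, 0, 0], [0, 0, 0], [0, 0, 0], [0, 0, 0], [0, 0, 0], [0, 0, 0], [0, 0, 0], [0, 0, 0], [0, 0, 0], [0, 0, 0], [0, 0, 0], [0, 0, 0], [0, 0, 0]])

```text
time: 29.95
tool_pos: [0.5387, -0.0054, 0.1602]
tcp_rot: [180.0, 0.0, 164.7]
force: [0.2, 0.9, -0.9]
gripper_width: 0.02
grasp_force: 30.0
```

Request:
step_arm(claw=[-1, -1, -1, -1], dp=[[0, 0, 0.001], [0, 0, 0.002], [0, 0, 0.004], [0, 0, 0.004]], rotation=[[0, 0, 0], [0, 0, 0], [0, 0, 0], [0, 0, 0]])

```text
time: 30.35
tool_pos: [0.5385, -0.0053, 0.1588]
tcp_rot: [-180.0, -0.0, 164.7]
force: [-0.3, 0.0, -0.9]
gripper_width: 0.0195
grasp_force: 30.0
```

Request:
step_arm(claw=[-1, -1, -1], dp=[[0, 0, 0.001], [0, 0, 0.0025], [0, 0, 0.0025]], rotation=[[0, 0, 0], [0, 0, 0], [0, 0, 0]])

```text
time: 30.65
tool_pos: [0.5391, -0.0054, 0.1587]
tcp_rot: [180.0, 0.1, 164.7]
force: [-1.4, -0.7, 9.2]
gripper_width: 0.0193
grasp_force: 30.0
```

Request:
step_arm(claw=[-1, -0.6, -0.5, -0.4, -0.25, -0.1, 0.1, 0.4, 0.7, 1, 1, 1], dp=[[0, 0, -0.002], [0, 0, -0.002], [0, 0, -0.002], [0, 0, -0.002], [0, 0, -0.002], [0, 0, -0.002], [0, 0, -0.002], [0, 0, -0.002], [0, 0, -0.002], [0, 0, -0.002], [0, 0, -0.002], [0, 0, -0.002]], rotation=[[0, 0, 0], [0, 0, 0], [0, 0, 0], [0, 0, 0], [0, 0, 0], [0, 0, 0], [0, 0, 0], [0, 0, 0], [0, 0, 0], [0, 0, 0], [0, 0, 0], [0, 0, 0]])

```text
time: 31.85
tool_pos: [0.5386, -0.0053, 0.1587]
tcp_rot: [180.0, 0.0, 164.7]
force: [0.1, 0.7, -0.2]
gripper_width: 0.0859
grasp_force: 0.0
```

Request:
step_arm(claw=[1, 1, 1, 1, 1, 1, 1, 1, 1, 1, 1, 1], dp=[[0, 0, -0.02], [0, 0, -0.06], [0, 0, -0.12], [0, 0, -0.2], [0, 0, -0.28], [0, 0, -0.36], [0, 0, -0.42], [0, 0, -0.46], [0, 0, -0.48], [0, 0, -0.48], [0, 0, -0.48], [0, 0, -0.48]], rotation=[[0, 0, 0], [0, 0, 0], [0, 0, 0], [0, 0, 0], [0, 0, 0], [0, 0, 0], [0, 0, 0], [0, 0, 0], [0, 0, 0], [0, 0, 0], [0, 0, 0], [0, 0, 0]])

```text
time: 33.05
tool_pos: [0.5382, -0.0053, 0.3019]
tcp_rot: [-180.0, -0.1, 164.7]
force: [-0.1, 0.6, 0.3]
gripper_width: 0.0912
grasp_force: 0.0
```

```bash
python3 - <<'E'
from h import *
s=snap('side','s11.png'); a=load('side1.png'); b=snap('wrist','w11.png'); c=load('w5.png')
cv2.imwrite('pics/fin.png',np.hstack([cv2.resize(x['pixels'],None,fx=.7,fy=.7) for x in (s,b)])); print(read_state()['time'])
E
```

```text
33.15
```

View pics/fin.png

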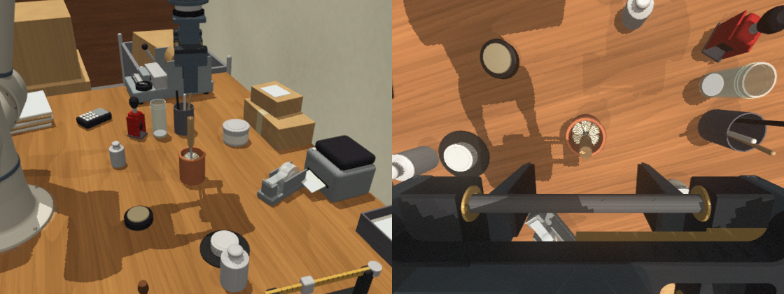

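The brush stands upright in its pot (side view (191,160)). The jar is open and standing at (159,118), the lid is on the mat at (225,243), and nothing else has moved.

```bash
python3 -c "
from h import *
print(sign_off())"
```

```text
the job is handed in; nothing more can be done
None
```

The job is handed in: the jar was scrubbed three times to its floor and left open, its lid lies right way up on the mat, and the brush is back upright in its pot, at about 33 s on the robot clock; the verdict was not reported.

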